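# Fit a sharpening lap to the graver hone

### The arm

A 6-joint arm with a two-finger parallel gripper is mounted at the origin on a cart in front of the work surface, level with it; the furniture and walls round the work are solid. World frame = base frame: x ahead of the robot, y to its left, z up, the work surface at z = 0. Lengths are in mm, angles in rad, forces in N, time in s.
With the tool pointing down it reaches from about 275 to 1000 mm from the base axis. Payload 8.4 kg.
Tool frame: the origin (TCP) lies at the very end of the fingers, on their centre line; the grasp point (between the pads) lies 19 mm behind it (hold_point_z is the distance from the TCP to the grasp point, in mm); z points along the fingers, y is the line along which they close (so a half turn about z gives the same grasp; the last joint's range is limited). The gripper opens to 85 mm and grips with 20 to 120 N. Pads are 22 mm wide; open, the fingers measure 114 mm over their backs; the gripper's body (76 mm by 85 mm) begins 54 mm behind the grasp point. The pads swing forward as they close: fully open they stand 13 mm farther back than shut.
Start: joints at [-1.317, 0.353, 1.633, -0, 1.155, -0.002], TCP at [158.136, -604.666, 231.281] pointing down, gripper open.
Joint ranges: [-2.63, 2.63], [-0.92, 2.1], [0.06, 2.66], [-1.3, 4.44], [0, 2.69], [-3.02, 3.02]. Speed limits (rad/s): [2.22, 2.22, 2.79, 3.14, 3.14, 3.14].

### API

Orientations are given as a unit quaternion [w, x, y, z].
In Python, from rig import sense, grab_frame, camera_params, finish_job, hold_point_z gives the robot as it stands. The module is installed in compiled form; this text tells all that it offers.
- The arm moves only by the shell command python3 -m inch 'ROWS' [FORCE]. ROWS is JSON, a list of rows, each a list of 7 numbers: the shift along the tool's x, y, z in m, then the turn, a rotation vector about the tool's x, y, z in degrees, then the opening in per cent of the stroke, from 0 (shut) to 100 (fully open). In form: [[x, y, z, wx, wy, wz, jaw], ...]. A call has 1 to 12 rows; each row is the pose to reach, as a shift and turn from the pose commanded when the call began, along the tool's axes at that moment; what a row does not reach only later rows make up. A row lasts 1/12 s, in which the tool goes at most 41.7 mm and 7.16 degrees, less where a joint would pass 70% of its speed; a pose out of reach is approached as far as the arm can. A call with a gripper value outside its range is refused whole. The fingers move at their own pace and stop on an object; FORCE is the grip in N (left out, the last holds). Time passes only in rows, so rows that repeat a pose let the fingers close. It gives the time, the measured TCP pose, the force, the opening and the grip force at its end, in the units of the state.
- sense(): the state, without advancing time (a new reading comes with each control period).
- grab_frame(name): name is "scene" or "top" or "wrist"; returns (picture, depth): 400x640x3 uint8, red, green, blue; 400x640 float32, mm along the optical axis (not along the pixel's ray), 0 where there is no reading.
- camera_params(name): a dict with "intrinsics" (3x3 intrinsics, pixels), "view" (4x4, takes a point from world to camera coordinates). Camera axes: x right, y down, z forward; pixel columns grow to the right and rows downward; lengths in mm; the calibration is good to about 2 mm. A picture is of the moment at which its call begins: read the wrist's pose just before it. camera_params takes no time and is no camera call; for the wrist camera it gives the pose at the moment of the call.
- finish_job(): hands the job in; it is judged then, once.
The state is a dict: "time_s": time; "joint_pos": joint angles; "qvel": joint speeds; "joint_torque": joint torques, N m; "tcp_pos": TCP position; "eef_rot": TCP orientation; "force": force on the tool from outside, world axes, zero at the start; "ft_torque": the same for the moment, N m; "width": finger opening in mm; "grip_force": force on a finger pad.
Only numpy, scipy, OpenCV 4.12 (cv2) and the standard library are available. Lean on these libraries where they do the work, as an engineer would, in place of code of your own. Each camera call takes 0.05 s, during which the arm holds its last target. There are 200 camera calls.

### The job

Mount the steel lap disc on the graver hone so that gravers can be sharpened: feel gently for the angle at which its slot drops over the bar head of the spindle and lay it flat on the sprung platen, put the brass clamp collar on it over the spindle, then the black cap. Press the cap down against the spring, turn it clockwise to its stop (a little less than a quarter turn) and let it rise into its seat so that it stays locked and clamps the stack. Use a light hand, never more than 35 N on any part of the hone or the stack, and leave the other things on the bench where they are.

Things in the scene. Friction and masses are not known exactly. Their poses are not given: they have to be found in the camera images.
- hone: bench hone, a low blue box 156 x 144 mm, 50 mm high, fixed to the bench; front panel with switch and dial at its -x side. Origin on the bench, exactly below the spindle's upright axis, z up. On its 50 mm high deck: a rim of 66 mm radius, 6 mm high, a round sprung platen (50 mm diameter) and the spindle standing up through it. All heights below are above this origin.
- platen_home (a point): point fixed to the hone on the spindle axis at the height of the platen's top at rest, 74 mm. The platen gives up to 9 mm downward under load: 5 N to start, then 1.8 N more per mm.
- spindle_top (a point): point fixed to the hone on the spindle axis at the top of the spindle, 102 mm; it does not turn with it. From the top: bar head 24 x 8 mm down to 95 mm (its top edge stepped in by 1.3 mm), round neck of 8 mm diameter down to 84 mm, then a drive tang 24 x 8 mm in line with the head. Head and tang may point any way: a stiff brake holds the spindle at the angle where it stopped, which is not reported.
- lap: steel lap, disc 62 mm in diameter, 8 mm thick, copper-coloured ring on top, two grip flats on the rim 56 mm apart (its +y and -y sides, 26 mm long), through slot 28 mm long in x, 12 mm wide in y; half a turn makes no difference. Lies flat on the bench; origin at the centre of its underside, z up. It passes the bar head only when in line with it within about 10 degrees.
- collar: brass clamp collar, a plain ring 44 mm outside, 30 mm bore, 12 mm high, with a shallow groove round it; lies flat on the bench; origin at the centre of its underside, z up. Home on the lap its underside is at 82 mm.
- cap: black cap: round skirt 40 mm in diameter, 23 mm high, and a grip bar on top with a white line. Stands on the bench; origin at the centre of its underside, z up. A slot in its underside, 28 x 12 mm along its x, lets the bar head in (half a turn makes no difference, about 10 degrees of play); resting unlocked on the collar its underside is at 94 mm.
- cap_bar (a point): centre of the cap's upright grip bar, 32 mm above the cap's underside; the bar is 34 mm long in x, 12 mm wide in y, 18 mm high. Pressed until the underside is below 88 mm (the spring ends at 85 mm), the cap turns 80 degrees clockwise, seen from above, to a stop; let up there it rises to 90.5 mm, where the head lies in a cross groove and the spring holds it.
- oil_bottle: small pale bottle with a red cap, 34 mm in diameter, 78 mm high, a bystander; origin at the centre of its underside
- graver_1: graver with a mushroom handle, 144 mm long, lying, a bystander; origin below its middle
- graver_2: graver with a dark handle, 126 mm long, lying, a bystander; origin below its middle
- loupe: folding loupe, 66 x 40 x 12 mm, a bystander; origin below its middle
- canister_1: black canister with a grey lid, 34 mm in diameter, 47 mm high, a bystander; origin at the centre of its underside
Not all that is in view belongs to the job. Leave any green or purple look-alike of the cap alone.

How it is judged:
By the outcome, as a careful person would: the job done as asked, in the order asked, and still so for the second after the job is handed in, with the robot touching nothing.
It also fails if it takes over 72 s, if anything falls off the work surface, if the arm or the gripper's body presses on something with over 40 N, if the wrist force passes 120 N, or if a joint passes its speed limit or range.

## Working session

There is one attempt and no reset: what is moved stays moved. The work goes in short steps, Python scripts to look and compute and a shell command to move; the robot and the scene stay as the last step left them, time stands still between calls to the robot, and variables do not carry over. Pictures are saved under pics/ and viewed, at most 10 in all, crops included, and the job is handed in when it is done.

```bash
mkdir -p pics
cat > h.py <<'E'
import numpy as np, cv2
from rig import *
def shot(n,f=None):
    im,d=grab_frame(n)
    if f: cv2.imwrite('pics/'+f,cv2.cvtColor(im,cv2.COLOR_RGB2BGR))
    np.savez('/tmp/%s.npz'%n,im=im,d=d,K=camera_params(n)['intrinsics'],V=camera_params(n)['view'])
    return im,d
def load(n):
    z=np.load('/tmp/%s.npz'%n);return z['im'],z['d'],z['K'],z['V']
def onplane(K,V,uv,z):
    uv=np.atleast_2d(uv).astype(float);Vi=np.linalg.inv(V)
    r=np.c_[uv,np.ones(len(uv))]@np.linalg.inv(K).T@Vi[:3,:3].T
    o=Vi[:3,3];return o+r*((z-o[2])/r[:,2])[:,None]
def cloud(d,K,V):
    v,u=np.mgrid[:d.shape[0],:d.shape[1]];p=np.stack([u,v,np.ones_like(u)],-1)@np.linalg.inv(K).T*d[...,None]
    Vi=np.linalg.inv(V);return p@Vi[:3,:3].T+Vi[:3,3]
E
python3 - <<'E'
from h import *
print(sense(),hold_point_z)
shot('top','top0.png');shot('scene','scene0.png')
for n in('top','scene'):
    print(camera_params(n))
E
```

```text
{'time_s': 0.0, 'joint_pos': array([-1.31741729e+00,  3.53672128e-01,  1.63417406e+00, -3.54561928e-06,
        1.15521170e+00, -2.39094768e-03]), 'qvel': array([-2.27291139e-04,  1.53751905e-03,  8.80859727e-04,  2.39391199e-04,
       -7.02437010e-05, -1.42788006e-03]), 'joint_torque': array([ 2.81466731e-03, -6.05245185e+01, -3.42061794e+01,  2.62409667e-04,
        9.48574743e-03,  2.33510065e-05]), 'tcp_pos': array([ 157.9966833 , -604.17744347,  230.52963233]), 'eef_rot': array([-7.26655088e-04,  9.91833496e-01,  1.27537368e-01, -9.33068699e-05]), 'force': array([ 0.20226968, -0.43977399,  0.09998999]), 'ft_torque': array([-0.01082462, -0.0385348 , -0.0185732 ]), 'grip_force': 0.0, 'width': 85.28045565592082} 18.700000000000003
{'intrinsics': array([[386.54455385,   0.        , 317.86204845],
       [  0.        , 386.54455385, 202.27446298],
       [  0.        ,   0.        ,   1.        ]]), 'view': array([[-1.29346637e-02, -9.99721199e-01, -1.97539436e-02,
         2.09815860e+01],
       [-9.96714755e-01,  1.44703726e-02, -7.96887999e-02,
         5.70524208e+02],
       [ 7.99524295e-02,  1.86582993e-02, -9.96624040e-01,
         9.23892147e+02],
       [ 0.00000000e+00,  0.00000000e+00,  0.00000000e+00,
         1.00000000e+00]])}
{'intrinsics': array([[519.97119357,   0.        , 316.87136403],
       [  0.        , 519.97119357, 202.15183485],
       [  0.        ,   0.        ,   1.        ]]), 'view': array([[-5.61382643e-01, -8.27152544e-01, -2.58494906e-02,
         2.90297226e+02],
       [-3.64778060e-01,  2.75368463e-01, -8.89443183e-01,
         2.81294471e+02],
       [ 7.42823326e-01, -4.89888638e-01, -4.56314176e-01,
         7.87481016e+02],
       [ 0.00000000e+00,  0.00000000e+00,  0.00000000e+00,
         1.00000000e+00]])}
```

View pics/top0.png

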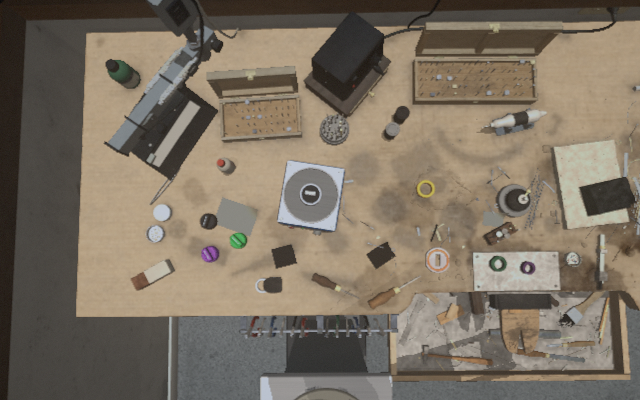

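View pics/scene0.png

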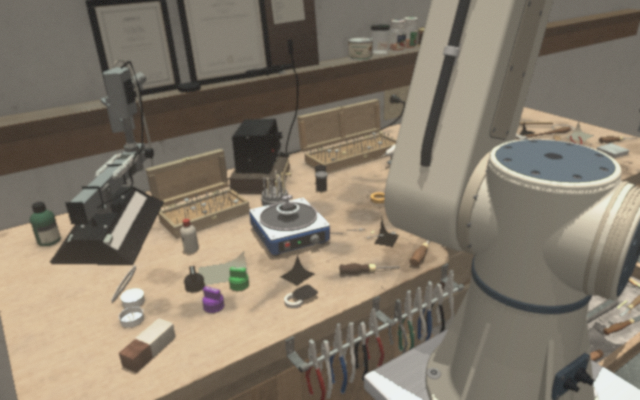

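The top view shows the hone at (311,194), lap at (437,260), brass collar at (426,188) and black cap at (208,221). The green and purple decoys are at (238,240) and (210,254). Now I'll measure these.

Run:
```python
from h import *
im,d,K,V=load('top');P=cloud(d,K,V)
for n,(u,v),z in (('hone',(311,194),102),('lap',(437,260),8),('collar',(426,188),12),('cap',(208,221),41)):
    print(n,onplane(K,V,(u,v),z).round(1),P[v,u].round(1))
def crop(u,v,r=36,s=8):return cv2.resize(im[v-r:v+r,u-r:u+r],None,fx=s/2*1.0,fy=s/2*1.0,interpolation=cv2.INTER_CUBIC)
a=np.vstack([np.hstack([crop(311,194),crop(437,260)]),np.hstack([crop(426,188),crop(208,221)])])
cv2.imwrite('pics/crop.png',a[...,::-1])
hsv=cv2.cvtColor(im,cv2.COLOR_RGB2HSV)
def box(c,r=22):
    m=np.zeros(im.shape[:2],bool);m[c[1]-r:c[1]+r,c[0]-r:c[0]+r]=1;return m
# collar
m=box((426,188))&(hsv[...,1]>150)&(hsv[...,2]>120)
v,u=np.nonzero(m);print('collar',len(u),onplane(K,V,((u.min()+u.max())/2,(v.min()+v.max())/2),12))
# lap by height
for nm,c,z0,z1 in(('lap',(437,260),4,14),('cap',(208,221),10,60),('spindle',(311,194),88,115)):
    m=box(c)&(P[...,2]>z0)&(P[...,2]<z1);v,u=np.nonzero(m)
    if len(u): print(nm,len(u),P[m].mean(0).round(1),P[m].min(0).round(1),P[m].max(0).round(1))
```

```text
hone [[583.3  26.9 102. ]] [583.3  26.9 101.8]
lap [[ 426.2 -276.     8. ]] [ 425.4 -279.3   -3.6]
collar [[ 603.1 -254.4   12. ]] [ 604.5 -257.5    0. ]
cap [[527.9 277.9  41. ]] [528.4 281.9  27.7]
collar 7 [[ 600.73915288 -249.40565411   12.        ]]
lap 446 [ 425.8 -275.6    7.4] [ 375.2 -328.     4. ] [ 479.9 -221.6   13. ]
cap 214 [527.5 282.8  28.1] [479.  232.3  10.8] [548.5 305.8  44.9]
spindle 39 [586.   30.7 100.7] [580.9  20.1  96.5] [590.7  42.9 104.2]
```

View pics/crop.png

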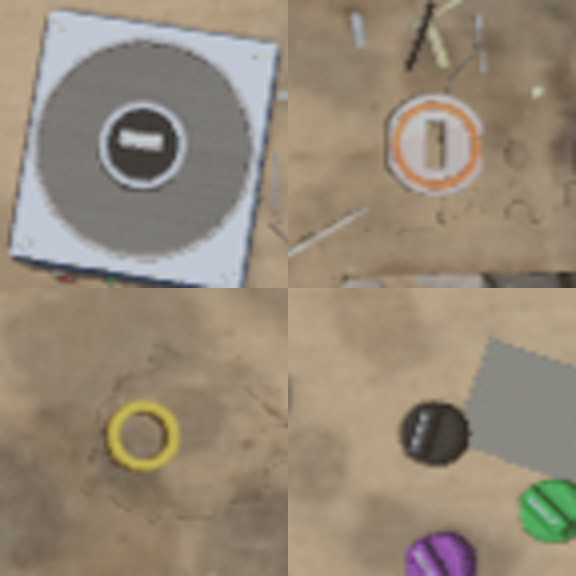

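The crops show the spindle head lying almost along world y, with its right end slightly low. The lap slot is along world x, and the cap bar is about 20° off x. Next I hover over the lap.

```bash
cat >> h.py <<'E'
from scipy.spatial.transform import Rotation as Ro
def to(x,y,z,yaw):
    s=sense();q=s['eef_rot'];R=Ro.from_quat([q[1],q[2],q[3],q[0]])
    T=Ro.from_matrix(np.array([[np.cos(yaw),np.sin(yaw),0],[np.sin(yaw),-np.cos(yaw),0],[0,0,-1.]]))
    print('shift m',(R.inv().apply(np.array([x,y,z])-s['tcp_pos'])/1000).round(4),'turn',np.rad2deg((R.inv()*T).as_rotvec()).round(2))
def st():
    s=sense();q=s['eef_rot'];X=Ro.from_quat([q[1],q[2],q[3],q[0]]).as_matrix()
    print('t%.2f'%s['time_s'],s['tcp_pos'].round(1),'yaw %.1f'%np.rad2deg(np.arctan2(X[1,0],X[0,0])),'tilt',X[:2,2].round(4),'F',s['force'].round(1),'T',s['ft_torque'].round(2),'w %.1f g %.1f'%(s['width'],s['grip_force']),'q6 %.2f'%s['joint_pos'][5])
E
python3 -c "
from h import *
to(426,-276,170,0)"
```

```text
shift m [ 0.3423 -0.2497  0.0609] turn [-7.000e-02  1.000e-02  1.466e+01]
```

```bash
python3 -m inch '[[0.342,-0.250,0.061,0,0,14.7,100],[0.342,-0.250,0.061,0,0,14.7,100],[0.342,-0.250,0.061,0,0,14.7,100],[0.342,-0.250,0.061,0,0,14.7,100],[0.342,-0.250,0.061,0,0,14.7,100],[0.342,-0.250,0.061,0,0,14.7,100],[0.342,-0.250,0.061,0,0,14.7,75],[0.342,-0.250,0.061,0,0,14.7,75],[0.342,-0.250,0.061,0,0,14.7,75],[0.342,-0.250,0.061,0,0,14.7,75],[0.342,-0.250,0.061,0,0,14.7,75],[0.342,-0.250,0.061,0,0,14.7,75]]' 25
python3 - <<'E'
from h import *
st()
shot('wrist','w1.png');print(camera_params('wrist')['view'].round(3))
E
```

```text
time_s: 1.1
tcp_pos: [427.0, -273.7, 169.6]
eef_rot: [-0.001, 1.0, 0.002, -0.0]
force: [0.0, 0.7, 0.9]
width: 63.8
grip_force: 0.0
t1.10 [ 427.  -273.7  169.6] yaw 0.2 tilt [-0.0008  0.0011] F [0.  0.7 0.9] T [-0.04  0.01  0.02] w 63.8 g 0.0 q6 0.99
[[ 4.00000e-03 -1.00000e+00  0.00000e+00 -2.76742e+02]
 [-9.59000e-01 -3.00000e-03  2.84000e-01  3.88655e+02]
 [-2.84000e-01 -1.00000e-03 -9.59000e-01  4.39981e+02]
 [ 0.00000e+00  0.00000e+00  0.00000e+00  1.00000e+00]]
```

View pics/w1.png

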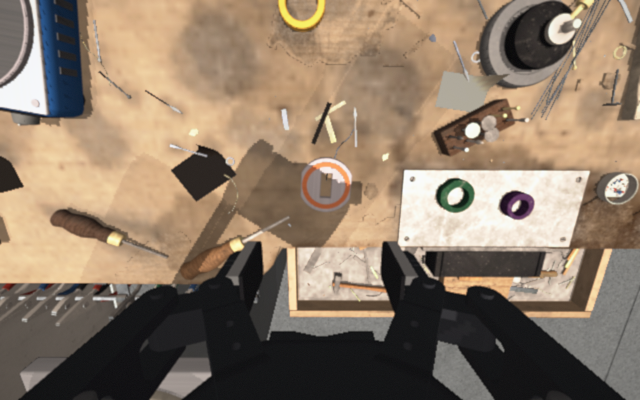

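The wrist view shows the lap at (327,184), its copper ring clear and its slot near vertical. The collar is at the top edge (302,8), and the fingers are at the bottom. Next I fit the ring and slot.

Run:
```python
from h import *
im,d,K,V=load('wrist');hsv=cv2.cvtColor(im,cv2.COLOR_RGB2HSV).astype(int)
B=np.zeros(d.shape,bool);B[150:220,290:362]=1
m=(B&(hsv[...,0]<15)&(hsv[...,1]>110)&(hsv[...,2]>150)).astype(np.uint8)
v,u=np.nonzero(m);print(len(u))
p=onplane(K,V,np.c_[u,v],8);h=cv2.fitEllipse(cv2.convexHull(p[:,:2].astype(np.float32)));print('ring',h)
c=np.array(h[0])
# slot: low-value/saturated px within 17mm of centre, on top plane
vv,uu=np.nonzero(B);q=onplane(K,V,np.c_[uu,vv],8);r=np.linalg.norm(q[:,:2]-c,axis=1)
k=r<17;hs=hsv[vv[k],uu[k]]
print(np.percentile(hs[:,1],[10,50,80,95]),np.percentile(hs[:,2],[5,20,50,90]))
s=hs[:,1]>60
print('slot',s.sum(),cv2.minAreaRect(q[k][s][:,:2].astype(np.float32)))
x=q[k][s][:,:2]-c;w,E=np.linalg.eigh(np.cov(x.T));print(np.rad2deg(np.arctan2(E[1,1],E[0,1])),np.sqrt(12*w),x.mean(0))
# whole disc by unsaturated
P=cloud(d,K,V);mm=B&(P[...,2]>4);print('disc z',P[mm].mean(0),np.median(P[mm][:,2]))
gi=(B&(hsv[...,1]<60)&(hsv[...,2]>120)).astype(np.uint8)
v,u=np.nonzero(gi);g=onplane(K,V,np.c_[u,v],8)
g=g[np.linalg.norm(g[:,:2]-c,axis=1)<36];print('disc',cv2.minAreaRect(g[:,:2].astype(np.float32)),np.ptp(g,0))
a=cv2.resize(im[145:225,285:370],None,fx=6,fy=6,interpolation=cv2.INTER_CUBIC);cv2.imwrite('pics/lapc.png',a[...,::-1])
```

```text
548
ring ((425.99365234375, -279.63385009765625), (52.37577438354492, 52.643314361572266), 118.46408081054688)
[27. 29. 89. 93.] [112.6 124.  139.  188.8]
slot 232 ((426.97039794921875, -279.55914306640625), (11.45720100402832, 25.98328399658203), 87.44835662841797)
177.47328230110924 [11.60674181 25.9305195 ] [0.95791317 0.00136376]
disc z [ 427.66417818 -279.33840884    9.65812887] 7.741634134211267
disc ((428.0774230957031, -279.8927917480469), (56.02847671508789, 64.80167388916016), 86.33063507080078) [63.90337061 56.96952226  0.        ]
```

View pics/lapc.png

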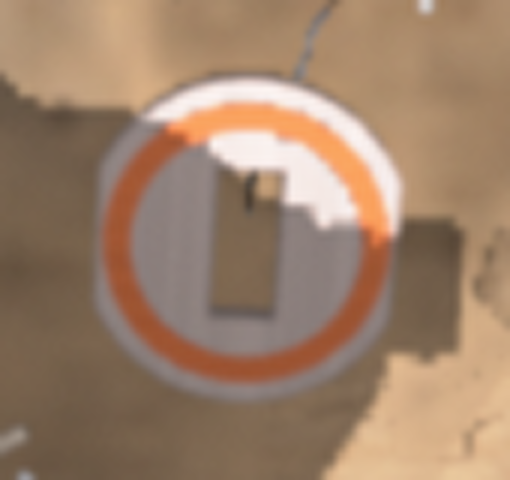

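The crop shows the lap with flats left and right and its slot about -3° from x. Centre is (426.5, -279.6), with sizes 56 and 26x11.5 as expected. Now I descend.

```bash
python3 -c "
from h import *
to(426.7,-279.6,12,np.deg2rad(-3))"
```

```text
shift m [0.0007 0.0045 0.1579] turn [-0.02  0.06  3.14]
```

```bash
python3 -m inch '[[0.001,0.0033,0.04,0,0,3,80],[0.001,0.0033,0.08,0,0,3,80],[0.001,0.0033,0.12,0,0,3,80],[0.001,0.0033,0.150,0,0,3,80],[0.001,0.0033,0.155,0,0,3,80],[0.001,0.0033,0.158,0,0,3,80],[0.001,0.0033,0.158,0,0,3,80],[0.001,0.0033,0.158,0,0,3,80]]'
python3 - <<'E'
from h import *
st();im,_=shot('wrist')
print(camera_params('wrist')['view'].round(2));cv2.imwrite('pics/w2.png',im[100:400,120:520,::-1])
E
```

```text
time_s: 1.82
tcp_pos: [427.7, -280.8, 14.0]
eef_rot: [0.001, 1.0, -0.027, 0.001]
force: [0.7, 0.2, -0.3]
width: 68.4
grip_force: 0.0
t1.82 [ 427.7 -280.8   14. ] yaw -3.1 tilt [ 0.0022 -0.0015] F [ 0.7  0.2 -0.3] T [0.03 0.04 0.  ] w 68.4 g 0.0 q6 1.04
[[-5.0000e-02 -1.0000e+00  0.0000e+00 -2.5802e+02]
 [-9.6000e-01  5.0000e-02  2.8000e-01  4.4957e+02]
 [-2.8000e-01  1.0000e-02 -9.6000e-01  2.9338e+02]
 [ 0.0000e+00  0.0000e+00  0.0000e+00  1.0000e+00]]
```

View pics/w2.png

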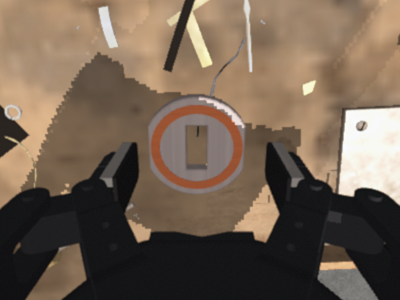

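The crop shows the open fingers straddling the lap, with the lap centred between them to about 2 mm, still above the bench. I'll feel downwards.

```bash
python3 -m inch '[[0,0,0.004,0,0,0,80],[0,0,0.007,0,0,0,80],[0,0,0.009,0,0,0,80],[0,0,0.009,0,0,0,80]]'; python3 -m inch '[[0,0,0.0015,0,0,0,80],[0,0,0.003,0,0,0,80],[0,0,0.003,0,0,0,80]]'
```

```text
time_s: 2.2
tcp_pos: [426.7, -279.5, 3.2]
eef_rot: [-0.0, 1.0, -0.026, 0.0]
force: [0.2, -0.1, 0.9]
width: 68.0
grip_force: 0.0
time_s: 2.45
tcp_pos: [426.6, -279.4, 0.0]
eef_rot: [-0.0, 1.0, -0.026, -0.0]
force: [0.8, -0.2, 0.7]
width: 69.1
grip_force: 0.0
```

```bash
python3 -m inch '[[0,0,0.001,0,0,0,80],[0,0,0.002,0,0,0,80],[0,0,0.002,0,0,0,80]]'; python3 -m inch '[[0,0,0.001,0,0,0,80],[0,0,0.0015,0,0,0,80],[0,0,0.0015,0,0,0,80]]'
```

```text
time_s: 2.7
tcp_pos: [426.7, -279.5, -1.9]
eef_rot: [-0.0, 1.0, -0.027, -0.0]
force: [-0.5, -0.3, 0.8]
width: 68.4
grip_force: 0.0
time_s: 2.95
tcp_pos: [426.7, -279.5, -3.3]
eef_rot: [-0.0, 1.0, -0.027, -0.0]
force: [-0.2, 0.3, -0.0]
width: 68.1
grip_force: 0.0
```

```bash
python3 -m inch '[[0,0,0,0,0,0,60],[0,0,0,0,0,0,50],[0,0,0,0,0,0,50],[0,0,0,0,0,0,50],[0,0,0,0,0,0,50]]' 30; python3 -c "
from h import *
st()"
```

```text
time_s: 3.37
tcp_pos: [426.7, -279.6, -3.0]
eef_rot: [0.0, 1.0, -0.027, 0.0]
force: [-1.2, 0.3, 4.9]
width: 54.9
grip_force: 31.8
t3.37 [ 426.7 -279.6   -3. ] yaw -3.0 tilt [ 0. -0.] F [-1.2  0.3  4.9] T [0.1  0.2  0.09] w 54.9 g 31.8 q6 1.04
```

The lap is gripped, width 55. Lift it and carry it to a spot where the wrist camera sees the spindle.

```bash
python3 -m inch '[[0,0,-0.01,0,0,0,50],[0,0,-0.04,0,0,0,50],[0.005,-0.03,-0.075,0,0,0,50],[0.01,-0.065,-0.11,0,0,0,50],[0.015,-0.1,-0.14,0,0,0,50],[0.02,-0.135,-0.17,0,0,0,50],[0.025,-0.17,-0.19,0,0,0,50],[0.03,-0.21,-0.203,0,0,0,50],[0.035,-0.245,-0.203,0,0,0,50],[0.037,-0.28,-0.203,0,0,0,50],[0.037,-0.305,-0.203,0,0,0,50],[0.037,-0.311,-0.203,0,0,0,50]]';python3 -m inch '[[0,0,0,0,0,0,50],[0,0,0,0,0,0,50]]'
python3 - <<'E'
from h import *
st();im,_=shot('wrist','w3.png')
E
```

```text
time_s: 4.37
tcp_pos: [480.4, 33.2, 200.7]
eef_rot: [-0.001, 1.0, -0.025, 0.001]
force: [-0.4, -0.2, -2.1]
width: 55.3
grip_force: 32.9
time_s: 4.53
tcp_pos: [479.9, 29.0, 199.9]
eef_rot: [0.0, 1.0, -0.026, -0.0]
force: [-0.6, 0.4, -1.0]
width: 55.0
grip_force: 32.9
t4.53 [479.9  29.  199.9] yaw -3.0 tilt [-0.0003 -0.0004] F [-0.6  0.4 -1. ] T [-0.03  0.01  0.07] w 55.0 g 32.9 q6 1.68
```

View pics/w3.png

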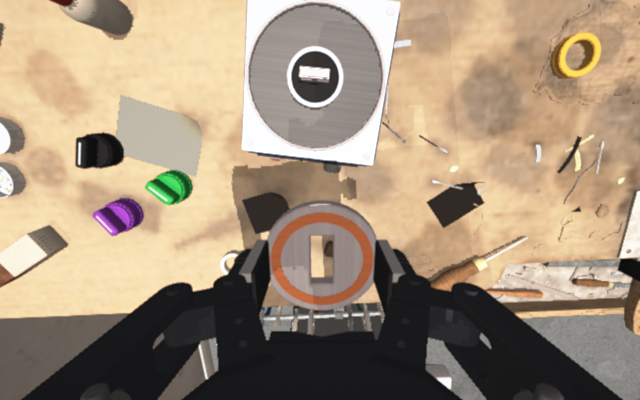

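The view shows the spindle head at (315,74) inside the white platen ring, the lap held square at (322,257), the collar at (577,55) and the cap at (98,150). I'll measure all four.

Run:
```python
from h import *
im,d,K,V=load('wrist');hsv=cv2.cvtColor(im,cv2.COLOR_RGB2HSV).astype(int);P=cloud(d,K,V)
def sel(b,m,z,nm):
    B=np.zeros(d.shape,bool);B[b[2]:b[3],b[0]:b[1]]=1
    v,u=np.nonzero(B&m);p=onplane(K,V,np.c_[u,v],z)[:,:2].astype(np.float32)
    c,s,a=cv2.minAreaRect(p);w,E=np.linalg.eigh(np.cov(p.T))
    print(nm,len(u),'rect',np.round(c,1),np.round(s,1),round(a,1),'mean',p.mean(0).round(1),'ang %.1f'%np.rad2deg(np.arctan2(E[1,1],E[0,1])),np.sqrt(12*w).round(1),'bb mid',((p.min(0)+p.max(0))/2).round(1),np.ptp(p,0).round(1));return p
sel((298,334,62,84),hsv[...,2]>150,102,'head')
sel((298,334,62,84),hsv[...,2]>110,102,'head110')
sel((285,346,42,112),(hsv[...,2]>150)&(abs(P[...,2]-74)<5),74,'platen')
sel((298,334,62,84),(P[...,2]>97),102,'headz')
print(im[60:88:2,315].tolist(), P[60:88:2,315,2].round(0))
sel((265,378,200,310),(hsv[...,0]<15)&(hsv[...,1]>110)&(hsv[...,2]>120),211,'lapring')
sel((305,340,230,285),(P[...,2]<190),207,'slot')
sel((550,605,25,80),(hsv[...,0]>18)&(hsv[...,0]<32)&(hsv[...,1]>170),9,'collar')
cv2.imwrite('/tmp/c.png',im)
print(V.round(3).tolist())
```

```text
head 380 rect [586.6  28.7] [23.7  9.4] 87.0 mean [586.5  29. ] ang 84.5 [ 9.1 23.9] bb mid [586.6  28.7] [10.5 23.9]
head110 428 rect [585.9  28.8] [24.8 10.4] 81.5 mean [586.1  28.7] ang 81.6 [10.1 24.6] bb mid [586.2  28.7] [12.7 25.4]
platen 824 rect [586.7  28.8] [48.8 49.7] 85.0 mean [587.3  29.1] ang 119.5 [55.4 55.7] bb mid [586.7  29. ] [49.8 49. ]
headz 343 rect [586.6  29.1] [24.5  9.4] 87.0 mean [586.5  29.1] ang 81.8 [ 8.3 23.8] bb mid [586.6  29.2] [10.5 24.8]
[[52, 50, 47], [52, 49, 46], [52, 50, 47], [70, 67, 65], [255, 250, 249], [253, 249, 248], [253, 251, 250], [254, 252, 251], [232, 224, 221], [170, 160, 159], [80, 73, 72], [58, 53, 51], [36, 35, 33], [55, 53, 49]] [ 73.  73.  73.  73. 101. 101. 100. 102. 100.  98.  86.  75.  72.  73.]
lapring 2578 rect [480.8  28.3] [52.8 52.6] 87.0 mean [482.5  28.2] ang -174.7 [59.  59.1] bb mid [480.8  28.4] [52.9 52.8]
slot 899 rect [481.2  28.3] [11.5 23.7] 87.0 mean [481.4  28.3] ang 177.0 [11.7 24.3] bb mid [481.2  28.4] [24.2 12.4]
collar 63 rect [ 602.9 -252.4] [37.  37.4] 47.4 mean [ 603.4 -254.3] ang 76.2 [42.3 48.7] bb mid [ 601.6 -253.9] [39.5 37.4]
[[-0.052, -0.999, 0.001, 52.922], [-0.958, 0.05, 0.283, 430.846], [-0.283, 0.014, -0.959, 483.415], [0.0, 0.0, 0.0, 1.0]]
```

```bash
python3 -m inch '[[0.01,0,0,0,0,-7.1,50],[0.025,-0.001,0,0,0,-14.2,50],[0.04,-0.002,0,0,0,-21.3,50],[0.055,-0.003,0.005,0,0,-28.4,50],[0.07,-0.004,0.015,0,0,-35.5,50],[0.085,-0.005,0.03,0,0,-42.6,50],[0.095,-0.0055,0.045,0,0,-49.7,50],[0.106,-0.0058,0.06,0,0,-56.8,50],[0.106,-0.0058,0.075,0,0,-63.9,50],[0.106,-0.0058,0.085,0,0,-71,50],[0.106,-0.0058,0.09,0,0,-78.1,50],[0.106,-0.0058,0.091,0,0,-85.2,50]]';python3 -m inch '[[0,0,0,0,0,-1.3,50],[0,0,0,0,0,-1.3,50]]'
python3 - <<'E'
from h import *
st();im,_=shot('wrist')
im,d,K,V=load('wrist');hsv=cv2.cvtColor(im,cv2.COLOR_RGB2HSV).astype(int);P=cloud(d,K,V)
B=np.zeros(d.shape,bool);B[190:320,255:390]=1
for nm,m,z in(('ring',(hsv[...,0]<15)&(hsv[...,1]>110)&(hsv[...,2]>110),120),):
    v,u=np.nonzero(B&m);p=onplane(K,V,np.c_[u,v],z)[:,:2].astype(np.float32);print(nm,len(u),cv2.minAreaRect(p))
cv2.imwrite('pics/w4.png',cv2.resize(im[190:320,255:390],None,fx=4,fy=4,interpolation=cv2.INTER_CUBIC)[...,::-1])
E
```

```text
time_s: 5.58
tcp_pos: [585.3, 27.1, 107.1]
eef_rot: [-0.001, 0.753, 0.659, -0.001]
force: [-0.3, -0.4, -1.3]
width: 55.2
grip_force: 32.9
time_s: 5.75
tcp_pos: [586.3, 27.7, 108.6]
eef_rot: [-0.0, 0.748, 0.664, -0.0]
force: [0.3, 0.5, -1.6]
width: 55.2
grip_force: 32.9
t5.75 [586.3  27.7 108.6] yaw 83.2 tilt [-0.0005 -0.0002] F [ 0.3  0.5 -1.6] T [-0.02  0.03  0.03] w 55.2 g 32.9 q6 0.16
ring 2583 ((586.8877563476562, 28.499897003173828), (52.737327575683594, 52.77040100097656), 37.34208297729492)
```

View pics/w4.png

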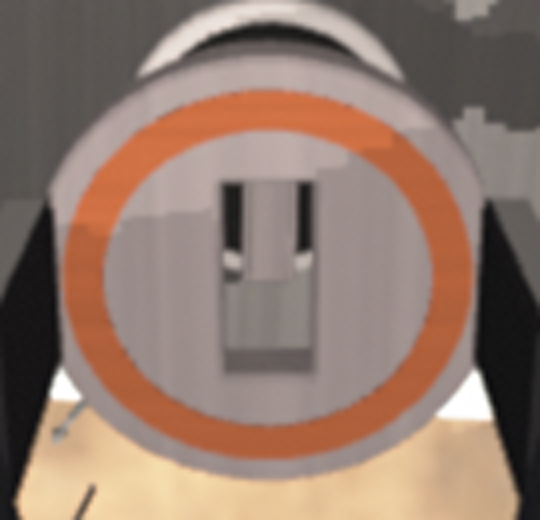

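The crop shows the bar head through the lap slot, parallel and with even gaps left and right. I'll lower gently, feeling for the drop.

```bash
python3 -m inch '[[0.001,0,0.005,0,0,0,50],[0.001,0,0.008,0,0,0,50],[0.001,0,0.01,0,0,0,50],[0.001,0,0.0115,0,0,0,50],[0.001,0,0.0125,0,0,0,50],[0.001,0,0.0125,0,0,0,50]]';python3 -c "
from h import *
st()"
```

```text
time_s: 6.3
tcp_pos: [586.3, 30.3, 96.0]
eef_rot: [-0.0, 0.746, 0.666, -0.0]
force: [-0.2, -0.3, -0.7]
width: 55.0
grip_force: 32.9
t6.30 [586.3  30.3  96. ] yaw 83.4 tilt [-0.0004 -0.    ] F [-0.2 -0.3 -0.7] T [0.   0.07 0.02] w 55.0 g 32.9 q6 0.16
```

```bash
python3 -m inch '[[-0.0007,0,0.004,0,0,0,50],[-0.0007,0,0.008,0,0,0,50],[-0.0007,0,0.010,0,0,0,50],[-0.0007,0,0.012,0,0,0,50],[-0.0007,0,0.014,0,0,0,50],[-0.0007,0,0.016,0,0,0,50],[-0.0007,0,0.018,0,0,0,50],[-0.0007,0,0.0195,0,0,0,50],[-0.0007,0,0.0205,0,0,0,50],[-0.0007,0,0.0205,0,0,0,50]]';python3 -c "
from h import *
st()"
```

```text
time_s: 7.13
tcp_pos: [586.3, 29.5, 75.5]
eef_rot: [-0.0, 0.746, 0.666, -0.0]
force: [-1.0, -0.1, -1.2]
width: 54.8
grip_force: 32.9
t7.13 [586.3  29.5  75.5] yaw 83.5 tilt [-0.0003 -0.    ] F [-1.  -0.1 -1.2] T [-0.    0.02  0.04] w 54.8 g 32.9 q6 0.16
```

```bash
python3 -m inch '[[0,0,0.0015,0,0,0,50],[0,0,0.0025,0,0,0,50],[0,0,0.0035,0,0,0,50],[0,0,0.0045,0,0,0,50],[0,0,0.0045,0,0,0,50]]';python3 -c "
from h import *
st()"
```

```text
time_s: 7.55
tcp_pos: [586.4, 29.5, 71.1]
eef_rot: [-0.0, 0.746, 0.666, -0.0]
force: [-0.1, -0.2, -0.7]
width: 54.9
grip_force: 32.9
t7.55 [586.4  29.5  71.1] yaw 83.5 tilt [-0.0001 -0.    ] F [-0.1 -0.2 -0.7] T [-0.01  0.02 -0.03] w 54.9 g 32.9 q6 0.16
```

Just about touching. One more millimetre, then release.

```bash
python3 -m inch '[[0,0,0.0007,0,0,0,50],[0,0,0.0012,0,0,0,50],[0,0,0.0012,0,0,0,50]]'
```

```text
time_s: 7.8
tcp_pos: [586.5, 29.5, 70.4]
eef_rot: [0.0, 0.746, 0.666, 0.0]
force: [-1.2, -0.6, 4.2]
width: 55.1
grip_force: 33.4
```

```bash
python3 -m inch '[[0,0,0,0,0,0,65],[0,0,0,0,0,0,80],[0,0,0,0,0,0,80],[0,0,-0.02,0,0,0,80],[0,0,-0.06,0,0,0,80],[0,0,-0.1,0,0,0,80],[-0.035,0.006,-0.1,0,0,0,80],[-0.075,0.013,-0.1,0,0,0,80],[-0.115,0.02,-0.1,0,0,0,80],[-0.155,0.027,-0.1,0,0,0,80],[-0.195,0.034,-0.1,0,0,0,80],[-0.235,0.041,-0.1,0,0,0,75]]';python3 -m inch '[[-0.032,0.005,0.01,0,0,0,75],[-0.044,0.007,0.02,0,0,0,75],[-0.044,0.007,0.03,0,0,0,75],[-0.044,0.007,0.03,0,0,0,75]]'
cat > col.py <<'E'
from h import *
st();im,_=shot('wrist')
im,d,K,V=load('wrist');hsv=cv2.cvtColor(im,cv2.COLOR_RGB2HSV).astype(int)
m=((hsv[...,0]>18)&(hsv[...,0]<32)&(hsv[...,1]>150)&(hsv[...,2]>100)).astype(np.uint8)
n,l,s,c=cv2.connectedComponentsWithStats(m)
for i in np.argsort(-s[1:,4])[:3]+1:
    v,u=np.nonzero(l==i);p=onplane(K,V,np.c_[u,v],12)[:,:2].astype(np.float32);print(s[i],cv2.minEnclosingCircle(p),cv2.minAreaRect(p)[1],np.median(p,0))
E
python3 col.py
```

```text
time_s: 8.8
tcp_pos: [600.2, -210.6, 170.1]
eef_rot: [0.0, 0.746, 0.666, 0.0]
force: [0.8, -0.2, 1.0]
width: 64.2
grip_force: 0.0
time_s: 9.13
tcp_pos: [600.7, -252.7, 137.3]
eef_rot: [-0.002, 0.747, 0.665, -0.001]
force: [-0.9, 1.0, -0.3]
width: 64.0
grip_force: 0.0
t9.13 [ 600.7 -252.7  137.3] yaw 83.4 tilt [-0.0037  0.002 ] F [-0.9  1.  -0.3] T [0.07 0.03 0.04] w 64.0 g 0.0 q6 -0.29
[326 195  20  19  48] ((613.870361328125, -263.62701416015625), 12.280932426452637) (24.468612670898438, 5.888523101806641) [ 611.13947 -266.48944]
[343 203   1   1   1] ((621.476806640625, -263.8930358886719), 9.999999747378752e-05) (0.0, 0.0) [ 621.4768  -263.89304]
[340 207   1   1   1] ((618.0900268554688, -267.74713134765625), 9.999999747378752e-05) (0.0, 0.0) [ 618.09    -267.74713]
```

Run:
```python
from h import *
im,d,K,V=load('wrist');hsv=cv2.cvtColor(im,cv2.COLOR_RGB2HSV).astype(int);P=cloud(d,K,V)
near=np.hypot(P[...,0]-602,P[...,1]+254)<45
print(near.sum())
m=near&(P[...,2]>6)&(P[...,2]<20)
v,u=np.nonzero(m);print(len(u),u.min(),u.max(),v.min(),v.max(),np.median(P[m][:,2]));p=onplane(K,V,np.c_[u,v],12)[:,:2].astype(np.float32)
print(cv2.minEnclosingCircle(p),cv2.minAreaRect(p))
print(np.median(hsv[m],0),np.percentile(hsv[m],[10,90],axis=0))
m2=near&(hsv[...,1]>190);v,u=np.nonzero(m2);p=onplane(K,V,np.c_[u,v],12)[:,:2].astype(np.float32);print(len(u),cv2.minEnclosingCircle(p),cv2.minAreaRect(p))
```

```text
29840
853 302 345 172 215 12.235791604579674
((603.1986083984375, -252.53407287597656), 22.282503128051758) ((603.2803955078125, -252.75302124023438), (43.007041931152344, 43.73979187011719), 38.48990249633789)
[ 18. 176. 199.] [[ 17.  144.2 155. ]
 [ 26.  178.  255. ]]
0 ((0.0, 0.0), 0.0) ((0.0, 0.0), (0.0, 0.0), 0.0)
```

```bash
python3 -m inch '[[0,0,0.03,0,0,0,67],[0,0,0.07,0,0,0,67],[0,0,0.105,0,0,0,67],[0,0,0.125,0,0,0,67],[0,0,0.135,0,0,0,67],[0,0,0.1395,0,0,0,67],[0,0,0.1395,0,0,0,67],[0,0,0.1395,0,0,0,45],[0,0,0.1395,0,0,0,35],[0,0,0.1395,0,0,0,35],[0,0,0.1395,0,0,0,35],[0,0,0.1395,0,0,0,35]]' 30;python3 -c "
from h import *
st()"
```

```text
time_s: 10.18
tcp_pos: [603.7, -253.5, 2.5]
eef_rot: [0.001, 0.746, 0.666, 0.001]
force: [0.1, 2.9, 7.0]
width: 42.0
grip_force: 31.1
t10.18 [ 603.7 -253.5    2.5] yaw 83.4 tilt [ 0.003  -0.0008] F [0.1 2.9 7. ] T [ 0.41 -0.05 -0.04] w 42.0 g 31.1 q6 -0.29
```

```bash
python3 -m inch '[[0,0,-0.005,0,0,0,35],[0,0,-0.02,0,0,0,35],[0,0,-0.06,0,0,0,35],[0,0,-0.1,0,0,0,35],[0,0,-0.1,0,0,0,35],[0,0,-0.1,0,0,0,35]]';python3 - <<'E'
from h import *
st();shot('wrist')
im,d,K,V=load('wrist');P=cloud(d,K,V);s=sense()['tcp_pos']
m=(np.hypot(P[...,0]-s[0],P[...,1]-s[1])<26)&(P[...,2]>s[2]-15)&(P[...,2]<s[2]+30)
hsv=cv2.cvtColor(im,cv2.COLOR_RGB2HSV).astype(int);m&=(hsv[...,1]>120)
z=P[m][:,2]-s[2];print(m.sum(),np.histogram(z,20));t=m&(P[...,2]-s[2]>np.percentile(z,80)-1.5)
p=P[t];print(np.ptp(p,0),(p.min(0)+p.max(0))/2-s, cv2.minEnclosingCircle(p[:,:2].astype(np.float32)))
# tilt of top face
A=np.c_[p[:,:2]-s[:2],np.ones(len(p))];print(np.linalg.lstsq(A,p[:,2]-s[2],rcond=None)[0])
cv2.imwrite('pics/w5.png',cv2.resize(im[160:360,220:430],None,fx=3,fy=3)[...,::-1])
E
```

```text
time_s: 10.68
tcp_pos: [604.3, -254.2, 104.8]
eef_rot: [0.003, 0.746, 0.666, 0.001]
force: [0.6, 0.0, -1.2]
width: 41.7
grip_force: 30.8
t10.68 [ 604.3 -254.2  104.8] yaw 83.4 tilt [ 0.0059 -0.0026] F [ 0.6  0.  -1.2] T [ 0.01 -0.02 -0.04] w 41.7 g 30.8 q6 -0.29
3532 (array([  26,   73,  114,  119,   97,   88,   52,   69,   44,   74,   80,
        128,  380, 1117,  884,  148,   22,   10,    6,    1]), array([-2.38596002, -1.58587387, -0.78578773,  0.01429842,  0.81438457,
        1.61447071,  2.41455686,  3.21464301,  4.01472915,  4.8148153 ,
        5.61490145,  6.41498759,  7.21507374,  8.01515988,  8.81524603,
        9.61533218, 10.41541832, 11.21550447, 12.01559062, 12.81567676,
       13.61576291]))
[43.15593948 43.71087349  6.05605341] [ 0.3871049  -0.22276909 10.5877362 ] ((603.2510375976562, -253.7537841796875), 22.303606033325195)
[2.57489863e-04 1.03107618e-04 8.75851031e+00]
```

View pics/w5.png

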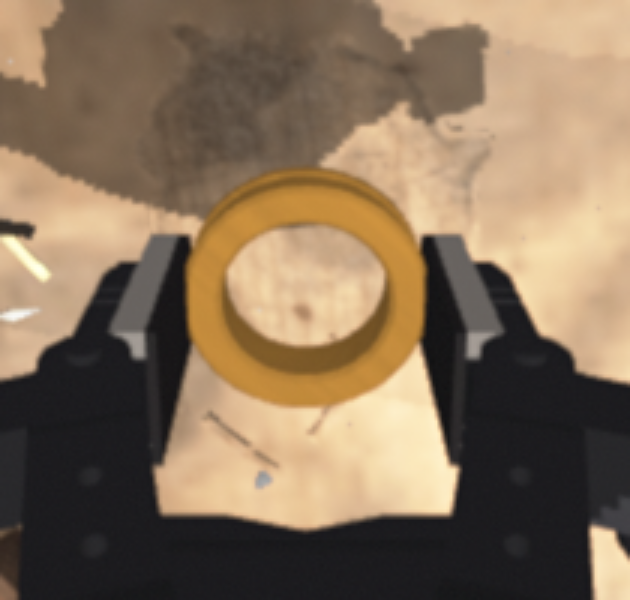

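The crop shows the collar level and centred between the pads. I'll carry it over the spindle.

```bash
python3 -m inch '[[0.01,-0.002,-0.02,0,0,0,35],[0.04,-0.007,-0.04,0,0,0,35],[0.08,-0.014,-0.05,0,0,0,35],[0.12,-0.021,-0.05,0,0,0,35],[0.16,-0.028,-0.05,0,0,0,35],[0.2,-0.035,-0.045,0,0,0,35],[0.235,-0.041,-0.04,0,0,0,35],[0.26,-0.045,-0.03,0,0,0,35],[0.273,-0.047,-0.02,0,0,0,35],[0.279,-0.048,-0.02,0,0,0,35],[0.279,-0.048,-0.02,0,0,0,35],[0.279,-0.048,-0.02,0,0,0,35]]';python3 -m inch '[[0,0,0,0,0,0,35],[0,0,0,0,0,0,35]]'
cat > chk.py <<'E'
from h import *
st();shot('wrist')
im,d,K,V=load('wrist');P=cloud(d,K,V);s=sense()['tcp_pos']
hsv=cv2.cvtColor(im,cv2.COLOR_RGB2HSV).astype(int);B=np.hypot(P[...,0]-s[0],P[...,1]-s[1])<27
m=B&(hsv[...,1]>120)&(P[...,2]>s[2]+6)&(P[...,2]<s[2]+12)
zt=np.median(P[m][:,2]);v,u=np.nonzero(m);p=onplane(K,V,np.c_[u,v],zt)[:,:2].astype(np.float32)
print('collar top',zt,len(p),cv2.minEnclosingCircle(p),cv2.minAreaRect(p)[:2],'tcp',s)
h=B&(abs(P[...,2]-102)<3)&(hsv[...,1]<80);v,u=np.nonzero(h)
if len(u)>5: q=onplane(K,V,np.c_[u,v],102)[:,:2].astype(np.float32);print('head',len(u),cv2.minAreaRect(q),q.mean(0))
h=B&(abs(P[...,2]-82)<2.5);v,u=np.nonzero(h)
if len(u)>5:print('lap z',len(u),np.median(P[h][:,2]))
E
python3 chk.py
```

```text
time_s: 11.73
tcp_pos: [586.3, 28.6, 120.3]
eef_rot: [-0.0, 0.746, 0.666, -0.0]
force: [0.4, -1.0, -0.0]
width: 41.7
grip_force: 30.8
time_s: 11.9
tcp_pos: [586.8, 28.1, 121.0]
eef_rot: [0.0, 0.747, 0.665, 0.0]
force: [0.4, 0.1, -0.7]
width: 41.5
grip_force: 30.8
t11.90 [586.8  28.1 121. ] yaw 83.4 tilt [ 0.0007 -0.0002] F [ 0.4  0.1 -0.7] T [-0.03 -0.01  0.  ] w 41.5 g 30.8 q6 0.16
collar top 129.6297234955394 2711 ((587.2268676757812, 28.166654586791992), 22.272558212280273) ((587.1947021484375, 28.2110538482666), (43.52885055541992, 42.927772521972656)) tcp [586.79945994  28.28460602 120.98741157]
head 204 ((586.5198974609375, 24.854650497436523), (10.971722602844238, 7.581964492797852), 83.43244934082031) [586.4409    24.914371]
lap z 2657 81.51442729812092
```

```bash
python3 -m inch '[[0.0009,-0.0004,0.006,0,0,0,35],[0.0009,-0.0004,0.012,0,0,0,35],[0.0009,-0.0004,0.015,0,0,0,35],[0.0009,-0.0004,0.0165,0,0,0,35],[0.0009,-0.0004,0.018,0,0,0,35],[0.0009,-0.0004,0.0195,0,0,0,35],[0.0009,-0.0004,0.021,0,0,0,35],[0.0009,-0.0004,0.021,0,0,0,35]]';python3 -m inch '[[0,0,0.003,0,0,0,35],[0,0,0.006,0,0,0,35],[0,0,0.009,0,0,0,35],[0,0,0.011,0,0,0,35],[0,0,0.0125,0,0,0,35],[0,0,0.0135,0,0,0,35],[0,0,0.0135,0,0,0,35]]'
```

```text
time_s: 12.62
tcp_pos: [586.0, 30.5, 99.4]
eef_rot: [-0.0, 0.746, 0.666, -0.0]
force: [-0.1, 0.2, 0.5]
width: 41.8
grip_force: 30.8
time_s: 13.2
tcp_pos: [586.0, 30.4, 85.8]
eef_rot: [-0.0, 0.746, 0.666, -0.0]
force: [0.1, 0.0, -0.8]
width: 41.8
grip_force: 30.8
```

```bash
python3 -m inch '[[-0.0006,0.0003,0.0005,0,0,0,35],[-0.0006,0.0003,0.001,0,0,0,35],[-0.0006,0.0003,0.0015,0,0,0,35],[-0.0006,0.0003,0.0015,0,0,0,35]]'
```

```text
time_s: 13.53
tcp_pos: [586.4, 29.8, 84.6]
eef_rot: [0.0, 0.746, 0.666, 0.0]
force: [0.3, -0.7, -1.8]
width: 42.0
grip_force: 30.8
```

```bash
python3 -m inch '[[0,0,0.0007,0,0,0,35],[0,0,0.0013,0,0,0,35],[0,0,0.0013,0,0,0,35]]'
```

```text
time_s: 13.78
tcp_pos: [586.5, 29.8, 83.5]
eef_rot: [0.0, 0.746, 0.666, 0.0]
force: [-2.0, -0.2, 4.6]
width: 41.8
grip_force: 31.2
```

```bash
python3 -m inch '[[0,0,0,0,0,0,50],[0,0,0,0,0,0,60],[0,0,0,0,0,0,60],[0,0,-0.02,0,0,0,60],[0,0,-0.06,0,0,0,60],[0,0,-0.1,0,0,-7,60],[0.03,-0.01,-0.1,0,0,-14,60],[0.07,-0.025,-0.1,0,0,-21,60],[0.105,-0.037,-0.1,0,0,-28,60],[0.14,-0.05,-0.1,0,0,-35,60],[0.175,-0.062,-0.1,0,0,-42,60],[0.21,-0.075,-0.1,0,0,-49,40]]'; python3 -c "
from h import *
st();to(528,280,180,np.deg2rad(156))"
```

```text
time_s: 14.78
tcp_pos: [535.2, 248.6, 183.3]
eef_rot: [0.0, 0.4, 0.916, 0.0]
force: [0.9, -0.6, -0.6]
width: 40.5
grip_force: 0.0
t14.78 [535.2 248.6 183.3] yaw 132.8 tilt [0.0002 0.0001] F [ 0.9 -0.6 -0.6] T [ 0.03 -0.02  0.01] w 40.5 g 0.0 q6 -0.31
shift m [0.0279 0.0161 0.0033] turn [ 1.000e-02  1.000e-02 -2.321e+01]
```

```bash
python3 -m inch '[[0.01,0.006,0,0,0,-7,40],[0.028,0.016,0,0,0,-14,40],[0.028,0.016,0,0,0,-21,40],[0.028,0.016,0,0,0,-23,40],[0.028,0.016,0,0,0,-23,40],[0.028,0.016,0,0,0,-23,40]]'
python3 - <<'E'
from h import *
st();shot('wrist')
im,d,K,V=load('wrist');P=cloud(d,K,V);hsv=cv2.cvtColor(im,cv2.COLOR_RGB2HSV).astype(int)
near=np.hypot(P[...,0]-528,P[...,1]-280)<35
for z0,z1,z,n in((35,50,41,'bar'),(19,27,23,'skirt')):
    m=near&(P[...,2]>z0)&(P[...,2]<z1)&(hsv[...,1]<90 if 0 else True);v,u=np.nonzero(m)
    p=P[m][:,:2].astype(np.float32);q=onplane(K,V,np.c_[u,v],z)[:,:2].astype(np.float32)
    w,E=np.linalg.eigh(np.cov(q.T))
    print(n,len(u),(u.min(),u.max(),v.min(),v.max()),cv2.minAreaRect(q),q.mean(0),np.rad2deg(np.arctan2(E[1,1],E[0,1])),np.median(P[m][:,2]),np.median(hsv[m],0),cv2.minEnclosingCircle(q))
m=near&(P[...,2]>15);v,u=np.nonzero(m);c=[int(u.mean()),int(v.mean())];print(c)
cv2.imwrite('pics/w6.png',cv2.resize(im[c[1]-70:c[1]+70,c[0]-90:c[0]+90],None,fx=4,fy=4,interpolation=cv2.INTER_CUBIC)[...,::-1])
E
```

```text
time_s: 15.28
tcp_pos: [528.5, 278.4, 183.1]
eef_rot: [-0.0, 0.213, 0.977, -0.0]
force: [-0.6, -0.2, -0.2]
width: 34.6
grip_force: 0.0
t15.28 [528.5 278.4 183.1] yaw 155.4 tilt [-0.0003 -0.0002] F [-0.6 -0.2 -0.2] T [ 0.    0.   -0.02] w 34.6 g 0.0 q6 -0.66
bar 350 (np.int64(322), np.int64(335), np.int64(170), np.int64(201)) ((528.3076171875, 286.52716064453125), (11.762969970703125, 33.70395278930664), 71.98204040527344) [528.16034 286.61707] 162.0891442805425 40.04274998843755 [120.  19.  34.] ((528.568359375, 287.0133361816406), 16.95024299621582)
skirt 537 (np.int64(311), np.int64(345), np.int64(165), np.int64(197)) ((527.0045776367188, 286.9200439453125), (37.87410354614258, 35.79528045654297), 69.99185180664062) [527.1987  286.95715] 69.70615130073236 22.048091371714918 [150.  13.  39.] ((528.2509765625, 286.69317626953125), 19.409944534301758)
[322, 333]
```

View pics/w6.png

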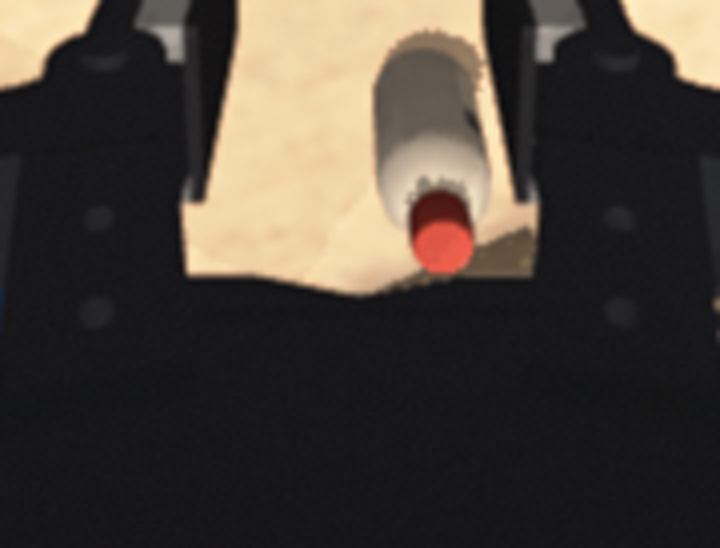

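The cap bar measures (528.3, 286.5) at 162° with the right size (34 x 12) and height (40). The crop shows the oil bottle well behind the gripper. I'll descend and grip the bar.

```bash
python3 -m inch '[[0.0034,0.0075,0.02,0,0,-6.6,40],[0.0034,0.0075,0.06,0,0,-6.6,40],[0.0034,0.0075,0.1,0,0,-6.6,40],[0.0034,0.0075,0.13,0,0,-6.6,40],[0.0034,0.0075,0.145,0,0,-6.6,40],[0.0034,0.0075,0.153,0,0,-6.6,40],[0.0034,0.0075,0.157,0,0,-6.6,40],[0.0034,0.0075,0.157,0,0,-6.6,40]]';python3 -m inch '[[0,0,0,0,0,0,20],[0,0,0,0,0,0,5],[0,0,0,0,0,0,5],[0,0,0,0,0,0,5],[0,0,0,0,0,0,5]]' 32;python3 -c "
from h import *
st()"
```

```text
time_s: 16.0
tcp_pos: [528.9, 286.5, 26.1]
eef_rot: [-0.0, 0.156, 0.988, -0.0]
force: [-0.4, -0.4, 0.5]
width: 34.3
grip_force: 0.0
time_s: 16.42
tcp_pos: [529.7, 287.1, 27.7]
eef_rot: [0.001, 0.156, 0.988, 0.001]
force: [-1.1, -1.6, 6.4]
width: 10.7
grip_force: 35.2
t16.42 [529.7 287.1  27.7] yaw 162.1 tilt [0.0022 0.001 ] F [-1.1 -1.6  6.4] T [-0.13  0.02 -0.03] w 10.7 g 35.2 q6 -0.76
```

```bash
python3 -m inch '[[0,0,-0.01,0,0,0,5],[0,0,-0.04,0,0,0,5],[0,0,-0.08,0,0,7,5],[-0.015,-0.025,-0.11,0,0,14,5],[-0.035,-0.059,-0.124,0,0,21,5],[-0.055,-0.093,-0.124,0,0,28,5],[-0.075,-0.127,-0.124,0,0,35,5],[-0.095,-0.161,-0.124,0,0,42,5],[-0.112,-0.19,-0.124,0,0,49,5],[-0.124,-0.21,-0.124,0,0,56,5],[-0.131,-0.222,-0.124,0,0,63,5],[-0.134,-0.227,-0.124,0,0,70,5]]' 28;python3 -m inch '[[0,0,0,0,0,7,5],[0,0,0,0,0,8.6,5],[0,0,0,0,0,8.6,5],[0,0,0,0,0,8.6,5]]'
python3 - <<'E'
from h import *
st();shot('wrist')
im,d,K,V=load('wrist');P=cloud(d,K,V);s=sense()['tcp_pos']
near=np.hypot(P[...,0]-s[0],P[...,1]-s[1])<45
for z0,z1,n in((10,17,'bar'),(-8,-1,'skirt')):
    m=near&(P[...,2]-s[2]>z0)&(P[...,2]-s[2]<z1);m[:,:285]=0;m[:,360:]=0;v,u=np.nonzero(m)
    if len(u)<5:print(n,'none');continue
    zz=np.median(P[m][:,2]);q=onplane(K,V,np.c_[u,v],zz)[:,:2].astype(np.float32)
    print(n,len(u),(u.min(),u.max(),v.min(),v.max()),cv2.minAreaRect(q),'z',zz,cv2.minEnclosingCircle(q))
m=(np.hypot(P[...,0]-586.5,P[...,1]-29.5)<24)&(abs(P[...,2]-94)<3);v,u=np.nonzero(m)
if len(u)>5:q=onplane(K,V,np.c_[u,v],94)[:,:2].astype(np.float32);print('collar on lap',len(u),q.min(0),q.max(0))
E
```

```text
time_s: 17.42
tcp_pos: [586.5, 27.1, 151.1]
eef_rot: [0.0, 0.697, 0.717, 0.0]
force: [0.3, 0.3, -1.7]
width: 10.7
grip_force: 34.2
time_s: 17.75
tcp_pos: [586.2, 29.4, 150.8]
eef_rot: [0.0, 0.746, 0.666, 0.0]
force: [0.5, 0.6, -0.7]
width: 11.2
grip_force: 34.2
t17.75 [586.2  29.4 150.8] yaw 83.5 tilt [0.0003 0.    ] F [ 0.5  0.6 -0.7] T [0.03 0.01 0.02] w 11.2 g 34.2 q6 0.16
bar 1561 (np.int64(285), np.int64(359), np.int64(229), np.int64(288)) ((589.159423828125, 32.79029083251953), (31.792816162109375, 31.52295684814453), 29.637920379638672) z 163.1846576946685 ((587.2529296875, 33.45642852783203), 19.1683406829834)
skirt 706 (np.int64(290), np.int64(353), np.int64(214), np.int64(244)) ((587.8916015625, 40.77357864379883), (18.310108184814453, 36.35740280151367), 83.62993621826172) z 145.03326032972632 ((587.1238403320312, 33.89616394042969), 18.315645217895508)
collar on lap 641 [565.19354   24.254536] [608.4155    51.661392]
```

```bash
python3 -m inch '[[0,0,0.006,0,0,0,5],[0,0,0.012,0,0,0,5],[0,0,0.016,0,0,0,5],[0,0,0.018,0,0,0,5],[0,0,0.0195,0,0,0,5],[0,0,0.021,0,0,0,5],[0,0,0.0225,0,0,0,5],[0,0,0.0225,0,0,0,5]]';python3 -m inch '[[0,0,0.001,0,0,0,5],[0,0,0.002,0,0,0,5],[0,0,0.003,0,0,0,5],[0,0,0.003,0,0,0,5]]'
```

```text
time_s: 18.47
tcp_pos: [586.1, 29.4, 127.5]
eef_rot: [-0.0, 0.746, 0.666, -0.0]
force: [0.6, 0.5, 0.3]
width: 11.2
grip_force: 34.2
time_s: 18.8
tcp_pos: [586.2, 29.4, 124.6]
eef_rot: [-0.0, 0.746, 0.666, -0.0]
force: [0.2, -0.1, -0.9]
width: 10.9
grip_force: 34.2
```

```bash
python3 -m inch '[[0,0,0.001,0,0,0,5],[0,0,0.002,0,0,0,5],[0,0,0.003,0,0,0,5],[0,0,0.004,0,0,0,5],[0,0,0.004,0,0,0,5]]';python3 -c "
from h import *
st()"
```

```text
time_s: 19.22
tcp_pos: [586.3, 29.4, 120.9]
eef_rot: [0.0, 0.746, 0.666, 0.0]
force: [-1.2, 0.6, 2.7]
width: 11.2
grip_force: 34.7
t19.22 [586.3  29.4 120.9] yaw 83.5 tilt [0.0001 0.    ] F [-1.2  0.6  2.7] T [-0.02  0.17  0.05] w 11.2 g 34.7 q6 0.16
```

```bash
python3 -m inch '[[0,0,0.001,0,0,0,5],[0,0,0.002,0,0,0,5],[0,0,0.003,0,0,0,5],[0,0,0.004,0,0,0,5],[0,0,0.004,0,0,0,5]]';python3 -m inch '[[0,0,0.001,0,0,0,5],[0,0,0.002,0,0,0,5],[0,0,0.003,0,0,0,5],[0,0,0.003,0,0,0,5]]';python3 -c "
from h import *
st()"
```

```text
time_s: 19.63
tcp_pos: [586.4, 29.4, 117.3]
eef_rot: [0.0, 0.746, 0.666, 0.0]
force: [-2.1, -0.3, 9.1]
width: 11.1
grip_force: 35.5
time_s: 19.97
tcp_pos: [586.5, 29.5, 114.8]
eef_rot: [0.0, 0.746, 0.666, 0.0]
force: [-4.6, 0.5, 13.8]
width: 10.8
grip_force: 36.1
t19.97 [586.5  29.5 114.8] yaw 83.5 tilt [0.0008 0.0001] F [-4.6  0.5 13.8] T [ 0.01  0.77 -0.01] w 10.8 g 36.1 q6 0.16
```

```bash
python3 -m inch '[[0,0,0.001,0,0,0,5],[0,0,0.002,0,0,0,5],[0,0,0.002,0,0,0,5]]' 25;python3 -c "
from h import *
st()
im,d=shot('wrist');im,d,K,V=load('wrist');P=cloud(d,K,V);s=sense()['tcp_pos']
m=(np.hypot(P[...,0]-586.5,P[...,1]-29.5)<45)&(P[...,2]-s[2]>-9)&(P[...,2]-s[2]<0);m[:,:285]=0;m[:,360:]=0
print('skirt top-tcp',np.median(P[m][:,2])-s[2],m.sum())
"
```

```text
time_s: 20.22
tcp_pos: [586.6, 29.4, 113.1]
eef_rot: [0.0, 0.746, 0.666, 0.0]
force: [-4.8, 0.2, 16.8]
width: 10.8
grip_force: 36.5
t20.22 [586.6  29.4 113.1] yaw 83.5 tilt [0.0008 0.0001] F [-4.8  0.2 16.8] T [-0.05  0.98 -0.01] w 10.8 g 36.5 q6 0.16
skirt top-tcp -6.115364647213738 912
```

```bash
python3 -m inch '[[0,0,0,0,0,3,5],[0,0,0,0,0,8,5],[0,0,0,0,0,13,5],[0,0,0,0,0,18,5],[0,0,0,0,0,23,5],[0,0,0,0,0,23,5]]';python3 -c "
from h import *
st()"
```

```text
time_s: 20.77
tcp_pos: [588.3, 29.5, 113.8]
eef_rot: [0.001, 0.865, 0.501, 0.002]
force: [0.4, -0.9, 15.1]
width: 10.8
grip_force: 36.3
t20.77 [588.3  29.5 113.8] yaw 60.2 tilt [0.0046 0.0001] F [ 0.4 -0.9 15.1] T [-0.02  0.16 -0.04] w 10.8 g 36.3 q6 0.57
```

```bash
python3 -m inch '[[0,0,0,0,0,5,5],[0,0,0,0,0,10,5],[0,0,0,0,0,15,5],[0,0,0,0,0,20,5],[0,0,0,0,0,25,5],[0,0,0,0,0,30,5],[0,0,0,0,0,35,5],[0,0,0,0,0,40,5],[0,0,0,0,0,45,5],[0,0,0,0,0,45,5]]';python3 -c "
from h import *
st()"
```

```text
time_s: 21.6
tcp_pos: [588.5, 29.5, 113.9]
eef_rot: [0.0, 0.991, 0.132, 0.002]
force: [0.4, -1.0, 15.1]
width: 10.9
grip_force: 36.3
t21.60 [588.5  29.5 113.9] yaw 15.2 tilt [0.005  0.0001] F [ 0.4 -1.  15.1] T [-0.12  0.1  -0.06] w 10.9 g 36.3 q6 1.35
```

```bash
python3 -m inch '[[0,0,0,0,0,3,5],[0,0,0,0,0,6,5],[0,0,0,0,0,9,5],[0,0,0,0,0,9,5]]';python3 -c "
from h import *
st()"; python3 -m inch '[[0,0,0,0,0,2,5],[0,0,0,0,0,4,5],[0,0,0,0,0,4,5]]';python3 -c "
from h import *
st()"
```

```text
time_s: 21.93
tcp_pos: [588.2, 29.4, 113.8]
eef_rot: [0.0, 0.998, 0.055, 0.002]
force: [-0.6, -0.1, 16.9]
width: 11.1
grip_force: 36.3
t21.93 [588.2  29.4 113.8] yaw 6.3 tilt [ 0.0042 -0.    ] F [-0.6 -0.1 16.9] T [-0.15  0.27  0.08] w 11.1 g 36.3 q6 1.51
time_s: 22.18
tcp_pos: [587.8, 29.3, 113.7]
eef_rot: [0.0, 1.0, 0.021, 0.002]
force: [-2.7, -1.3, 16.6]
width: 10.8
grip_force: 36.4
t22.18 [587.8  29.3 113.7] yaw 2.4 tilt [ 0.0034 -0.0002] F [-2.7 -1.3 16.6] T [-0.21  0.47  0.11] w 10.8 g 36.4 q6 1.58
```

```bash
python3 -m inch '[[0,0,0,0,0,1.5,5],[0,0,0,0,0,3,5],[0,0,0,0,0,3,5]]';python3 -c "
from h import *
st()"
```

```text
time_s: 22.43
tcp_pos: [587.4, 29.2, 113.6]
eef_rot: [0.0, 1.0, -0.005, 0.001]
force: [-3.5, -1.5, 17.3]
width: 10.9
grip_force: 36.6
t22.43 [587.4  29.2 113.6] yaw -0.6 tilt [ 0.0026 -0.0003] F [-3.5 -1.5 17.3] T [-0.28  0.64  0.13] w 10.9 g 36.6 q6 1.63
```

```bash
python3 -m inch '[[0,0,-0.001,0,0,0,5],[0,0,-0.002,0,0,0,5],[0,0,-0.003,0,0,0,5],[0,0,-0.004,0,0,0,5],[0,0,-0.004,0,0,0,5]]';python3 -c "
from h import *
st()"; python3 -m inch '[[0,0,-0.0005,0,0,0,5],[0,0,-0.001,0,0,0,5],[0,0,-0.0015,0,0,0,5],[0,0,-0.0015,0,0,0,5]]';python3 -c "
from h import *
st()"
```

```text
time_s: 22.85
tcp_pos: [587.3, 29.3, 117.0]
eef_rot: [0.0, 1.0, -0.005, 0.001]
force: [-2.1, -0.1, 9.9]
width: 11.1
grip_force: 35.7
t22.85 [587.3  29.3 117. ] yaw -0.5 tilt [ 0.0024 -0.0002] F [-2.1 -0.1  9.9] T [-0.16  0.26  0.05] w 11.1 g 35.7 q6 1.63
time_s: 23.18
tcp_pos: [587.3, 29.3, 118.2]
eef_rot: [0.0, 1.0, -0.005, 0.001]
force: [-0.5, -0.3, 7.0]
width: 10.8
grip_force: 35.3
t23.18 [587.3  29.3 118.2] yaw -0.5 tilt [ 0.0023 -0.0002] F [-0.5 -0.3  7. ] T [-0.17  0.08  0.1 ] w 10.8 g 35.3 q6 1.63
```

```bash
python3 -m inch '[[0,0,-0.0005,0,0,0,5],[0,0,-0.001,0,0,0,5],[0,0,-0.0012,0,0,0,5],[0,0,-0.0012,0,0,0,5]]';python3 -c "
from h import *
st()"
```

```text
time_s: 23.52
tcp_pos: [587.1, 29.3, 118.3]
eef_rot: [0.0, 1.0, -0.005, 0.001]
force: [5.6, -0.6, -3.7]
width: 11.5
grip_force: 33.8
t23.52 [587.1  29.3 118.3] yaw -0.5 tilt [ 0.0016 -0.0002] F [ 5.6 -0.6 -3.7] T [-0.27 -0.89  0.12] w 11.5 g 33.8 q6 1.63
```

It holds at 118.3 while the tool pulls up, so it is locked. Release and lift away.

```bash
python3 -m inch '[[0,0,0.0008,0,0,0,5],[0,0,0.0008,0,0,0,25],[0,0,0.0008,0,0,0,35],[0,0,0.0008,0,0,0,35],[0,0,-0.01,0,0,0,35],[0,0,-0.04,0,0,0,35],[-0.03,0,-0.08,0,0,0,35],[-0.07,0,-0.1,0,0,0,35],[-0.09,0,-0.1,0,0,0,35],[-0.1,0,-0.1,0,0,0,35],[-0.1,0,-0.1,0,0,0,35],[-0.1,0,-0.1,0,0,0,35]]';python3 - <<'E'
from h import *
st();shot('wrist')
im,d,K,V=load('wrist');P=cloud(d,K,V)
R=np.hypot(P[...,0]-586.5,P[...,1]-29.3)
for z0,z1,n in((128,136,'bar'),(110,117,'skirt'),(99,106,'collar?'),(90,96.5,'collar'),(74,84,'lap')):
    m=(R<40)&(P[...,2]>z0)&(P[...,2]<z1);v,u=np.nonzero(m)
    if len(u)<5:print(n,len(u));continue
    z=np.median(P[m][:,2]);q=onplane(K,V,np.c_[u,v],z)[:,:2].astype(np.float32);print(n,len(u),'z %.1f'%z,cv2.minAreaRect(q))
cv2.imwrite('pics/w7.png',im[...,::-1])
E
```

```text
time_s: 24.52
tcp_pos: [486.6, 30.4, 219.1]
eef_rot: [-0.0, 1.0, -0.005, 0.001]
force: [0.2, -0.3, 1.1]
width: 30.1
grip_force: 0.0
t24.52 [486.6  30.4 219.1] yaw -0.5 tilt [0.0013 0.0001] F [ 0.2 -0.3  1.1] T [-0.04 -0.03  0.01] w 30.1 g 0.0 q6 1.64
bar 686 z 130.3 ((588.3071899414062, 29.569528579711914), (11.48365306854248, 32.411800384521484), 89.96109008789062)
skirt 917 z 112.4 ((587.1632690429688, 29.551294326782227), (37.077720642089844, 34.399112701416016), 89.53152465820312)
collar? 9 z 102.4 ((573.8406982421875, 32.71957015991211), (33.74864959716797, 8.95422649383545), 76.9874496459961)
collar 62 z 90.8 ((575.5790405273438, 26.79846954345703), (19.974838256835938, 41.36613845825195), 11.234997749328613)
lap 1325 z 77.6 ((587.0744018554688, 29.8184814453125), (61.222511291503906, 55.770912170410156), 83.79669952392578)
```

```bash
python3 -c "
from rig import finish_job
print(finish_job())"
```

```text
the job is handed in; nothing more can be done
None
```

The lap, collar and cap are mounted in order, with the cap turned to its stop, risen into its seat and locked at about 90.5 mm, and the job was handed in at about 24.5 s; the wrist force on the hone stayed near 17 N, but the finger grip on the cap read up to 36.6 N, slightly over the 35 N limit if grip counts.

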